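# Try a washed drive stem on the food processor and sort it

### The arm

A 6-joint arm with a two-finger parallel gripper is mounted at the origin on the work surface. World frame = base frame: x ahead of the robot, y to its left, z up, the work surface at z = 0. Lengths are in mm, angles in rad, forces in N, time in s.
With the tool pointing down it reaches from about 350 to 775 mm from the base axis. Payload 7.3 kg.
Tool frame: the origin (TCP) lies midway between the tips of the shut fingers; the grasp point (between the pads) lies 19 mm behind it; z points along the fingers, y is the direction in which the jaws open and shut (so a half turn about z gives the same grasp; the last joint's range is limited). The gripper opens to 92 mm and grips with 3 to 60 N. Pads are 19 mm wide; open, the fingers measure 130 mm over their backs; the gripper's body (75 mm by 190 mm) begins 47 mm behind the grasp point.
Start: joints at [-1.246, 0.342, 1.524, -0, 1.275, -0.146], TCP at [238.164, -467.892, 226.741] pointing down, gripper open.
Joint ranges: [-2.53, 2.53], [-0.77, 2.02], [0.04, 2.7], [-1, 4.14], [0.28, 2.66], [-3.11, 3.11]. Speed limits (rad/s): [2.57, 2.57, 3.14, 3.14, 3.14, 3.14].

### API

Orientations are given as [roll, pitch, yaw] about the fixed x, y, z axes, in that order (R = Rz(yaw) Ry(pitch) Rx(roll)).
In Python, from rig import telemetry, eyes, manip gives the robot as it stands.
- The arm moves only by the tool move_arm, never from a script. Its argument "steps" is a list of rows, each an object of numbers: "tx", "ty", "tz": the shift along the tool's x, y, z in cm; "rx", "ry", "rz": the turn, a rotation vector about the tool's x, y, z in degrees. In form: [{"tx": .., "ty": .., "tz": .., "rx": .., "ry": .., "rz": ..}, ...]. A call has 1 to 5 rows; each row shifts and turns the commanded pose from where the row before left it, along the tool's axes as they then stand; what a row does not reach is not made up. A row lasts 1/8 s, in which the tool goes at most 62.5 mm and 10.7 degrees, less where a joint would pass 70% of its speed; a pose out of reach is approached as far as the arm can. A call is refused whole if a number of a shift passes 6.25 or a number of a turn 10.7, either way. A call with a gripper value outside its range is refused whole. "grip" is the closure, from -1 (fully open) to 1 (shut), set as the call begins (left out, the last holds). The fingers move at their own pace and stop on an object; the grip force is fixed at half the most. Time passes only in rows, so rows that do not move let the fingers close. It gives the time, the measured TCP pose, the force and the opening at its end, in the units of the state.
- telemetry.sense(): the state, without advancing time (a new reading comes with each control period).
- eyes.grab_frame(name): name is "scene" or "top" or "wrist"; returns a dict with "image" (480x640x3 uint8, blue, green, red), "fx", "fy", "cx", "cy" (pixels), "xyz" and "orientation" of the camera in the world. Camera axes: x right, y down, z forward; pixel columns grow to the right and rows downward; lengths in mm; the calibration is good to about 2 mm. The wrist camera is an equidistant fisheye: a pixel r from the principal point sees the ray r / f radians off the axis. A picture is of the moment at which its call begins. There is no depth.
- manip.finish_job(): hands the job in, once; it reports no verdict.
Trained networks look in the newest picture that a camera, given by its name, has taken for a name from the list of things; names that differ only in an ending like _2 or _b are one class to them, and where a whole thing is asked for, a point or a joint stands for the part that bears it (a point fixed in the world has none). Each returns a list of dicts, best first, with "conf" (0 to 1); they miss things now and then, are a little off and sometimes report something else, mostly with a low value. They report only what shows in the picture. A call takes as long as a camera call. They do not tell look-alikes from the thing itself.
- eyes.look_for(target, camera): "position" ([x, y, z] in mm, in world coordinates, good to about 4 mm: the middle of the surface that is visible of it).
- eyes.masks_of(target, camera): "mask" (480x640 bool, what is visible of it).
- eyes.tip_of(target, camera): "position" ([x, y, z] in mm, in world coordinates, good to about 4 mm: a listed point, or the origin of a listed thing).
The state is a dict: "time": time; "q": joint angles; "joint_velocities": joint speeds; "joint_torque": joint torques, N m; "eef_pos": TCP position; "tcp_rot": TCP orientation; "force": force on the tool from outside, world axes, zero at the start; "ft_torque": the same for the moment, N m; "opening": finger opening in mm.
Only numpy, scipy, OpenCV 4.12 (cv2) and the standard library are available. Lean on these libraries where they do the work, as an engineer would, in place of code of your own. Each camera call takes 0.05 s, during which the arm holds its last target. There are 200 camera calls.

### The job

A washed drive stem lies on the drying mat: stand it on end there and let go, then take it again and try it on the upright drive shaft in the food processor's bowl. If it slides on, lower it all the way home, not letting it drop, and leave it there; if it stops on top of the shaft it belongs to another machine, so put it in the steel pan with the spare stem. Leave the spare stem in the pan and the breakfast things as they are.

Things in the scene. Friction and masses are not known exactly. Their poses are not given: they have to be found in the camera images.
- stem_a: Drive stem: straight white plastic tube, 40 mm outside (39 to 41 over facets), 70 mm long, 0.12 kg, ends alike (either may be up), bored right through. Of the two stems one has a 23 mm bore and slides freely on the 20 mm shaft; the other, 16 mm, stops on the shaft's top. Origin: mid-length on the axis; x along the tube. Starts lying on the mat or in the pan, origin 19.5 mm above mat or pan floor.
- stem_b: The other drive stem, the same outside and mass as stem_a. The stem that lies on the mat at the start (it may be either) is the one to try; the other lies in the pan as a spare, towards the pan's -x end. Origin: mid-length on the axis; x axis along the tube.
- processor: Food processor without lid, fixed: white motor base 215 x 200 mm, 130 mm high; on it a clear round bowl, 164 mm inside, wall 3 mm, inner floor 136 mm and rim 236 mm above the counter, a D-handle outside it towards +y, reaching 134 mm from the axis. Steel drive shaft upright in the bowl's middle. Origin: shaft axis at counter height; z up. On the robot's left or right.
- shaft_top (a point): Centre of the top of the drive shaft: 20 mm diameter with a 1.5 mm bevel, 189 mm above the counter, 47 mm below the bowl's rim. z up, along the shaft.
- shaft_foot (a point): Foot of the drive shaft, 45 mm below its top: centre of the flat top (46 mm diameter) of the hub, 8 mm above the bowl's floor, on which a stem that is fully home stands. A home stem reaches 78 mm above the bowl's floor, 22 mm below the rim. z up.
- mat: Flat grey drying mat, fixed to the counter, 200 mm (x) by 250 mm (y), 4 mm thick; origin: middle of its underside. It may lie to the robot's left or right.
- pan: Loose steel kitchen pan for spare parts, 0.45 kg, open on top: 176 mm (x) by 108 mm (y) outside, 65 mm high, walls and floor 4 mm, with a rim flange 5 mm wider all round. The spare stem lies in its -x half; the +x half is free. Origin: middle of its underside; z up.
- pan_floor (a point): Centre of the pan's inner floor, 4 mm above the counter; axes as the pan's.
- plate: Bystander: loose stoneware plate with a halved roll, 236 mm across, 32 mm high. Origin: middle of its underside.
- jam_jar: Bystander: loose closed jam jar, 68 mm diameter, 95 mm high. Origin: middle of its underside; z up.
- butter_tub: Bystander: loose little butter tub, about 55 x 45 mm and 24 mm high. Origin: middle of its underside.
- butter_knife: Bystander: loose butter knife lying on the counter near the robot, 180 mm long (x), 6 mm high. Origin: near the middle, on its underside.
Mind the look-alikes: they are no part of the job. Several things look just like the pan: the one meant starts farthest to the robot's left.

How it is judged (in metres and radians):
On the way, in this order (a step that is already met when the one before it is completed fails the run):
1. the stem from the mat stands on end on or just beside the mat (within 170 mm of its middle), not held by the fingers and still (((angle between the x axis of stem_a and the z axis of mat, either way round below 0.1 rad and height (world z) of stem_a below 0.045 m and horizontal distance between stem_a and mat below 0.17 m and contact force between stem_a and the fingers below 0.05 N and linear speed of stem_a below 0.02 m/s) or (angle between the x axis of stem_b and the z axis of mat, either way round below 0.1 rad and height (world z) of stem_b below 0.045 m and horizontal distance between stem_b and mat below 0.17 m and contact force between stem_b and the fingers below 0.05 N and linear speed of stem_b below 0.02 m/s))), for 0.1 s.
2. it is tried on the shaft: upright within 0.12 rad, within 6 mm of the shaft's axis, its lower end down to 3 mm above the shaft's top or lower (((horizontal distance between stem_a and shaft_top below 0.006 m and z of stem_a in the frame of shaft_top below 0.038 m and angle between the x axis of stem_a and the z axis of shaft_top, either way round below 0.12 rad) or (horizontal distance between stem_b and shaft_top below 0.006 m and z of stem_b in the frame of shaft_top below 0.038 m and angle between the x axis of stem_b and the z axis of shaft_top, either way round below 0.12 rad))), for 0.1 s.
At the end, for the whole second after the job is handed in: A stem that slid on stands home on the shaft (middle under 39 mm above its foot, within 5 mm of its axis, upright within 0.1 rad); one that did not is in the pan, on its floor (middle under 45 mm above it). The spare is in the pan, moved under 50 mm; the pan level; both stems at rest (((horizontal distance between stem_a and shaft_foot below 0.005 m and z of stem_a in the frame of shaft_foot below 0.039 m and angle between the x axis of stem_a and the z axis of shaft_foot, either way round below 0.1 rad and x of stem_b in the frame of pan_floor between -0.085 and 0.085 m and y of stem_b in the frame of pan_floor between -0.051 and 0.051 m and z of stem_b in the frame of pan_floor below 0.045 m and distance of stem_b from where it was at the start of the episode below 0.05 m) or (x of stem_b in the frame of pan_floor between -0.085 and 0.085 m and y of stem_b in the frame of pan_floor between -0.051 and 0.051 m and z of each of stem_b, stem_a in the frame of pan_floor below 0.045 m and distance of stem_b from where it was at the start of the episode above 0.08 m and x of stem_a in the frame of pan_floor between -0.085 and 0.085 m and y of stem_a in the frame of pan_floor between -0.051 and 0.051 m and distance of stem_a from where it was at the start of the episode below 0.05 m)) and linear speed of each of stem_a, stem_b below 0.02 m/s and angle between pan's own z axis and vertical below 0.05 rad); the robot touches nothing.
It fails at once if a stem is let drop down the shaft (faster than 0.45 m/s within the shaft's length) ((horizontal distance between stem_a and shaft_foot below 0.012 m and z of stem_a in the frame of shaft_foot below 0.078 m and linear speed of stem_a above 0.45 m/s) or (horizontal distance between stem_b and shaft_foot below 0.012 m and z of stem_b in the frame of shaft_foot below 0.078 m and linear speed of stem_b above 0.45 m/s)).
It fails at once if a breakfast thing (plate, jam jar, butter tub, butter knife) is moved more than 30 mm (distance of any of plate, jam_jar, butter_tub, butter_knife from where it was at the start of the episode above 0.03 m).
It fails at once if the jam jar is tipped over (angle between jam_jar's own z axis and vertical above 0.5 rad).
It also fails if it takes over 72 s, if anything falls off the work surface, if the arm or the gripper's body presses on something with over 40 N, if the wrist force passes 120 N, or if a joint passes its speed limit or range.

## Working session

There is one attempt and no reset: what is moved stays moved. The work goes in short steps, Python scripts to look and compute and a tool call to move; the robot and the scene stay as the last step left them, time stands still between calls to the robot, and variables do not carry over. Pictures are saved under pics/ and viewed, about 8 in all and at most 12, crops included, and the job is handed in when it is done.

Besides the shell and the picture viewer there is one more tool, called after "Request:" as name(argument=value, ...), one argument or row to a line, values as JSON. move_arm: Moves the arm, as the interface text tells. Its arguments: {"type":"object","properties":{"steps":{"type":"array","items":{"type":"object","properties":{"tx":{"type":"number"},"ty":{"type":"number"},"tz":{"type":"number"},"rx":{"type":"number"},"ry":{"type":"number"},"rz":{"type":"number"}}}},"grip":{"type":"number"}},"required":["steps"]}

```bash
mkdir -p pics; ls; python3 - <<'E'
from rig import telemetry, eyes, manip
import cv2
s=telemetry.sense(); print(s)
for c in ["scene","top"]:
    f=eyes.grab_frame(c); cv2.imwrite(f"pics/{c}0.png",f["image"]); print(c,{k:v for k,v in f.items() if k!="image"})
    for t in ["stem_a","processor","shaft_top","shaft_foot","mat","pan","plate","jam_jar","butter_tub","butter_knife"]:
        r=eyes.tip_of(t,c); print(t,[(round(d["conf"],2),[round(float(v)) for v in d["position"]]) for d in r])
        if t in("stem_a","pan"): r=eyes.look_for(t,c); print(" look",[(round(d["conf"],2),[round(float(v)) for v in d["position"]]) for d in r])
E
```

```text
pics
{'time': 0.0, 'q': array([-1.24604850e+00,  3.42713103e-01,  1.52505808e+00, -1.22335893e-05,
        1.27539895e+00, -1.46031963e-01]), 'joint_velocities': array([ 1.10136963e-03, -3.77737640e-04, -4.64550990e-04,  4.41527329e-04,
       -4.49727351e-05,  2.21970450e-03]), 'joint_torque': array([ 1.21666184e-03, -4.31237590e+01, -2.44220281e+01,  7.19204312e-02,
        5.58879878e-02, -1.19959509e-04]), 'eef_pos': array([ 237.99389565, -467.47753564,  226.03563229]), 'tcp_rot': array([-3.14003026e+00, -2.17971369e-04,  4.70783193e-01]), 'force': array([0.51965705, 0.14926612, 0.04297614]), 'ft_torque': array([ 0.00250405,  0.0113298 , -0.01469054]), 'opening': 91.84899668087971}
scene {'fx': 619.7203740150518, 'fy': 619.7203740150518, 'cx': 319.9630060115104, 'cy': 238.90245018615698, 'xyz': array([1167.65238701, 1178.29566081, 1037.95041605]), 'orientation': array([-2.16278411e+00, -1.98028312e-03,  2.65784344e+00])}
stem_a [(0.8, [469, -223, 25]), (0.56, [524, 21, 28])]
 look [(0.67, [536, 22, 44]), (0.52, [477, -210, 35])]
processor [(0.53, [522, 19, 24]), (0.48, [481, 255,
[... 565 characters left out ...]
 array([ 381.49574309,  -61.97849294, 1295.10875842]), 'orientation': array([-3.03362265,  0.0290243 , -1.58743785])}
stem_a [(0.77, [519, 19, 26]), (0.67, [467, -221, 20])]
 look [(0.73, [516, 20, 44]), (0.65, [468, -220, 41])]
processor [(0.92, [486, 256, 1]), (0.71, [465, -220, 22])]
shaft_top [(0.9, [483, 254, 191])]
shaft_foot [(0.69, [486, 255, 143])]
mat [(0.85, [482, -265, -2])]
pan [(0.95, [743, -408, 2]), (0.92, [216, -312, -5]), (0.56, [561, 17, 1])]
 look [(0.89, [210, -325, 2]), (0.75, [580, 18, 4]), (0.58, [754, -416, 7])]
plate [(0.61, [792, 25, -2])]
jam_jar [(0.76, [743, -194, 2]), (0.65, [749, 252, 2])]
butter_tub [(0.77, [751, 257, 2])]
butter_knife [(0.79, [392, -6, -3])]
```

View pics/scene0.png

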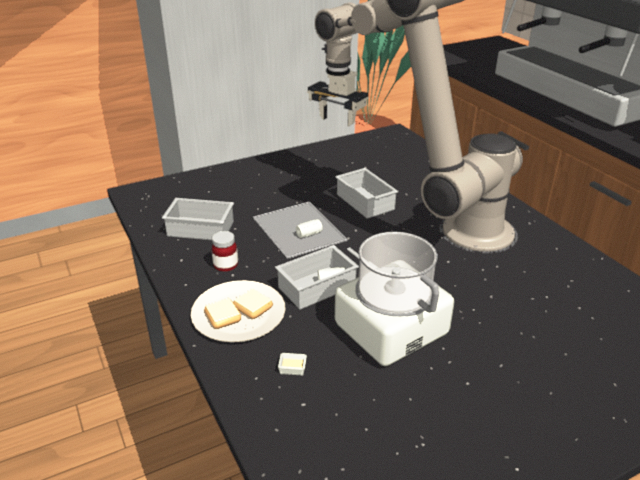

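View pics/top0.png

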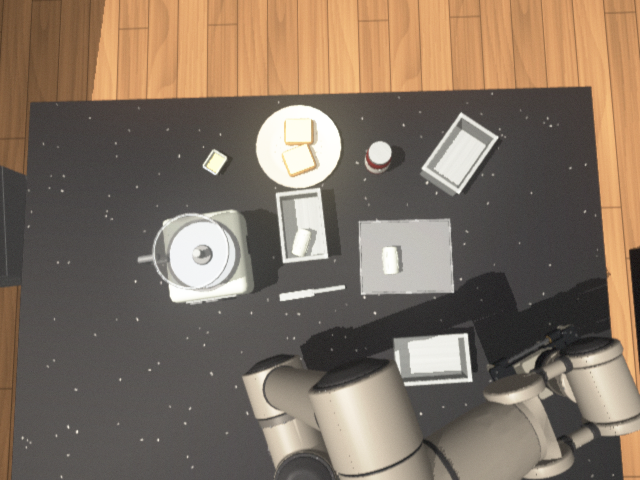

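The stem to try is on the mat, at top px (391,260) and scene px (309,229). The look-alike is the spare in the pan, at top px (303,242). There are three pans, at top px (302,225), (433,358) and (460,153). The one meant is the leftmost, (302,225), near y≈17. The processor is on the left, at y≈255.

```bash
cat > h.py <<'E'
from rig import telemetry, eyes, manip
import cv2, numpy as np
from scipy.spatial.transform import Rotation as Ro, Slerp
rot=lambda o: Ro.from_euler('xyz',o)
def ray(f,uv,fish=False):
    d=(np.array(uv,float)-[f["cx"],f["cy"]])/f["fx"]
    if fish:
        r=np.linalg.norm(d,axis=-1,keepdims=True)+1e-12
        v=np.concatenate([d/r*np.sin(r),np.cos(r)],-1)
    else: v=np.concatenate([d,np.ones(d.shape[:-1]+(1,))],-1)
    return rot(f["orientation"]).apply(v)
def onz(f,uv,z,fish=False):
    v=ray(f,np.atleast_2d(uv),fish); return f["xyz"]+v*((z-f["xyz"][2])/v[:,2])[:,None]
def proj(f,P,fish=False):
    p=rot(f["orientation"]).inv().apply(np.atleast_2d(P)-f["xyz"])
    if fish:
        r=np.linalg.norm(p[:,:2],axis=1); a=np.arctan2(r,p[:,2]); k=(a/r)[:,None]*p[:,:2]
    else: k=p[:,:2]/p[:,2:]
    return k*f["fx"]+[f["cx"],f["cy"]]
def plan(goal,rpy,n=None,start=None):
    s=telemetry.sense(); p0,r0=(s["eef_pos"],rot(s["tcp_rot"])) if start is None else (np.array(start[0],float),rot(start[1]))
    r1=rot(rpy); d=(r0.inv()*r1).as_rotvec(degrees=True); L=np.linalg.norm(np.array(goal)-p0)
    n=n or int(np.ceil(max(L/55,np.linalg.norm(d)/10,1)))
    S=Slerp([0,1],Ro.concatenate([r0,r1])); P=lambda t:p0+(np.array(goal)-p0)*t
    print("rows",n,"turn/row",np.round(d/n,2))
    for i in range(n): print(" t cm",np.round(S([i/n])[0].inv().apply(P((i+1)/n)-P(i/n))/10,2))
E
python3 - <<'E'
from h import *
f=eyes.grab_frame("top")
for d in eyes.masks_of("stem_a","top"):
    m=d["mask"]; pts=np.argwhere(m)[:,::-1]; P=onz(f,pts,30)[:,:2]
    r=cv2.minAreaRect(P.astype(np.float32)); w,V=np.linalg.eigh(np.cov((P-P.mean(0)).T))
    print(d["conf"],m.sum(),P.mean(0),r,np.degrees(np.arctan2(V[1,1],V[0,1])))
plan([468,-221,230],[np.pi,0,0.0])
plan([468,-221,230],[np.pi,0,0.1])
E
```

```text
0.91 386 [520.09349973  17.03254888] ((519.9494018554688, 16.75730323791504), (40.83344650268555, 70.75718688964844), 70.9488296508789) 161.12356935436236
0.81 365 [ 470.59481733 -219.17453092] ((469.8563232421875, -220.0752410888672), (68.41201782226562, 40.18398666381836), 7.067082405090332) -177.3237639949833
0.45 6530 [ 478.88811747 -263.98863902] ((478.9812927246094, -261.8472595214844), (201.2648468017578, 247.97494506835938), 0.31771376729011536) 91.7999427825254
rows 7 turn/row [0.   0.   3.85]
 t cm [ 4.53 -1.65 -0.05]
 t cm [ 4.4  -1.95 -0.05]
 t cm [ 4.26 -2.25 -0.05]
 t cm [ 4.1  -2.53 -0.05]
 t cm [ 3.92 -2.8  -0.05]
 t cm [ 3.73 -3.05 -0.05]
 t cm [ 3.51 -3.3  -0.05]
rows 7 turn/row [0.   0.   3.04]
 t cm [ 4.53 -1.65 -0.05]
 t cm [ 4.43 -1.89 -0.05]
 t cm [ 4.33 -2.12 -0.05]
 t cm [ 4.21 -2.35 -0.05]
 t cm [ 4.08 -2.57 -0.05]
 t cm [ 3.94 -2.78 -0.05]
 t cm [ 3.78 -2.99 -0.05]
```

Request:
move_arm(
  steps=[
    {"tx":4.5,"ty":-1.65,"rz":3.1},
    {"tx":4.4,"ty":-1.9,"rz":3.1},
    {"tx":4.3,"ty":-2.1,"rz":3.1},
    {"tx":4.2,"ty":-2.35,"rz":3.1},
    {"tx":4.1,"ty":-2.6,"rz":3.1},
  ],
  grip=-1,
)

```text
validation failed for argument at $.st...
```

Request:
move_arm(
  steps=[
    {"tx":3.9,"ty":-2.8,"rz":3.1},
    {"tx":3.8,"ty":-3.0,"rz":3.1},
    {"tz":4},
    {},
  ],
)

```text
validation failed for argument at $.st...
```

```bash
python3 - <<'E'
from h import *
s=telemetry.sense(); print(s["q"],s["eef_pos"],s["tcp_rot"])
f=eyes.grab_frame("wrist"); print({k:v for k,v in f.items() if k!="image"})
im=f["image"].copy(); cv2.imwrite("pics/w1.png",im)
for d in eyes.masks_of("stem_a","wrist"):
    m=d["mask"]; pts=np.argwhere(m)[:,::-1]; P=onz(f,pts,30,True)[:,:2]
    r=cv2.minAreaRect(P.astype(np.float32)); print(d["conf"],m.sum(),P.mean(0),r)
print(eyes.tip_of("stem_a","wrist"))
E
```

```text
[-1.24597873e+00  3.42011220e-01  1.52411368e+00 -2.12013097e-05
  1.27539355e+00 -1.46008457e-01] [ 238.16635135 -467.88475806  226.72989492] [3.14152220e+00 3.08627813e-05 4.70832224e-01]
{'fx': 371.64829954431775, 'fy': 371.64829954431775, 'cx': 320.3574778389241, 'cy': 240.74217026513122, 'xyz': array([ 297.68015482, -438.29606944,  383.9146214 ]), 'orientation': array([ 2.88563937e+00, -1.11977440e-03, -1.10101259e+00])}
0.38 4541 [ 395.18621162 -345.72532524] ((379.2500915527344, -326.8307800292969), (59.57993698120117, 169.2744903564453), 22.646501541137695)
[]
```

View pics/w1.png

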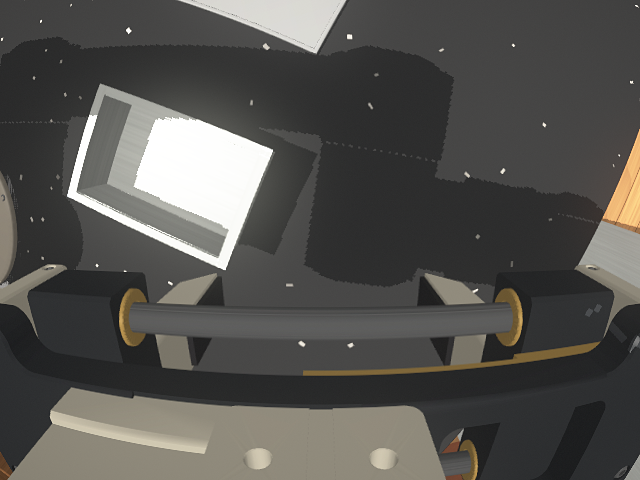

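The picture shows a look-alike pan, and the arm has not moved because the rows were refused. I'll resend them with all six fields.

Request:
move_arm(
  steps=[
    {"tx":4.5,"ty":-1.65,"tz":0,"rx":0,"ry":0,"rz":3.1},
    {"tx":4.4,"ty":-1.9,"tz":0,"rx":0,"ry":0,"rz":3.1},
    {"tx":4.3,"ty":-2.1,"tz":0,"rx":0,"ry":0,"rz":3.1},
    {"tx":4.2,"ty":-2.35,"tz":0,"rx":0,"ry":0,"rz":3.1},
    {"tx":4.1,"ty":-2.6,"tz":0,"rx":0,"ry":0,"rz":3.1},
  ],
  grip=-1,
)

```text
time: 2.17
eef_pos: [403.0, -290.9, 226.9]
tcp_rot: [3.141, -0.0, 0.198]
force: [-0.5, -0.6, 0.0]
opening: 91.6
```

Request:
move_arm(
  steps=[
    {"tx":2,"ty":-3.2,"tz":0,"rx":0,"ry":0,"rz":3.1},
    {"tx":2,"ty":-3.4,"tz":0,"rx":0,"ry":0,"rz":3.1},
    {"tx":0,"ty":0,"tz":0,"rx":0,"ry":0,"rz":0},
    {"tx":0,"ty":0,"tz":0,"rx":0,"ry":0,"rz":0},
  ],
  grip=-1,
)

```text
time: 2.68
eef_pos: [430.1, -220.6, 226.8]
tcp_rot: [3.141, -0.0, 0.093]
force: [-0.4, -0.2, -0.4]
opening: 91.6
```

```bash
cat > look.py <<'E'
from h import *
import sys
s=telemetry.sense(); print(s["q"].round(3),s["eef_pos"].round(1),s["tcp_rot"].round(3))
f=eyes.grab_frame("wrist"); cv2.imwrite(f"pics/{sys.argv[1]}.png",f["image"]); z=float(sys.argv[2])
for d in eyes.masks_of("stem_a","wrist"):
    m=d["mask"]; pts=np.argwhere(m)[:,::-1]; P=onz(f,pts,z,True)[:,:2]
    r=cv2.minAreaRect(P.astype(np.float32)); print(d["conf"],m.sum(),pts.mean(0),P.mean(0),r)
for d in eyes.tip_of("stem_a","wrist"): print(d)
E
python3 look.py w2 23.5
```

```text
[-6.320e-01  2.660e-01  1.634e+00 -1.000e-03  1.242e+00  8.460e-01] [ 430.1 -220.6  226.8] [ 3.141 -0.     0.093]
0.91 3090 [323.55987055 176.66116505] [ 467.09344692 -221.84660583] ((466.56134033203125, -221.8564910888672), (73.10649108886719, 41.935020446777344), 2.6110033988952637)
0.57 2390 [107.30878661 116.20460251] [519.32754545  15.51157656] ((518.6500244140625, 16.384817123413086), (50.25241470336914, 74.87925720214844), 71.9749755859375)
{'position': [521.4, 14.8, 21.7], 'conf': 0.85}
{'position': [471.6, -219.2, 23.0], 'conf': 0.57}
```

View pics/w2.png

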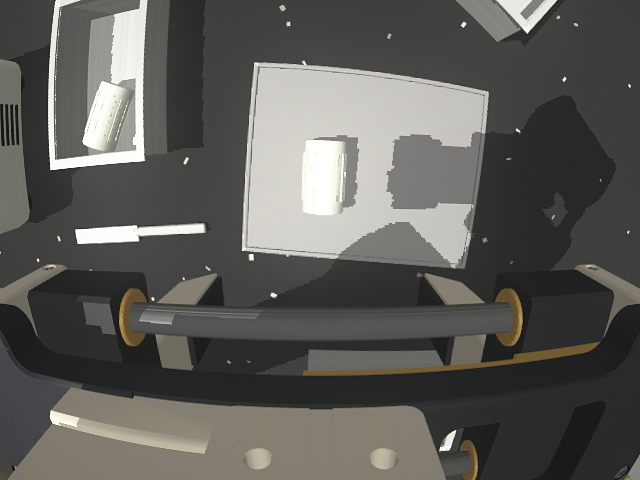

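The stem lies at px (325,177) and is aligned with the tool to within a few degrees. The spare is in the pan at px (108,116). I'll tilt the tool 45° so that one 90° turn stands the stem up.

Request:
move_arm(
  steps=[
    {"tx":0,"ty":0,"tz":0,"rx":0,"ry":9,"rz":1.5},
    {"tx":0,"ty":0,"tz":0,"rx":0,"ry":9,"rz":0},
    {"tx":0,"ty":0,"tz":0,"rx":0,"ry":9,"rz":0},
    {"tx":0,"ty":0,"tz":0,"rx":0,"ry":9,"rz":0},
    {"tx":0,"ty":0,"tz":0,"rx":0,"ry":9,"rz":0},
  ],
  grip=-1,
)

```text
time: 3.45
eef_pos: [429.8, -219.2, 226.2]
tcp_rot: [-3.133, -0.746, 0.064]
force: [0.8, 1.2, -1.1]
opening: 91.7
```

```bash
python3 - <<'E'
from h import *
s=telemetry.sense(); R=rot(s["tcp_rot"]); print(s["q"].round(2),s["eef_pos"],R.as_matrix().round(3))
T=np.array([480.4,-220.6,14.6])
print("to pregrasp, tool cm",R.inv().apply(T-s["eef_pos"])/10)
E
```

```text
[-1.07  0.07  2.15  0.98  0.84 -0.23] [ 429.80268907 -219.2089773   226.21838128] [[ 0.733  0.07   0.677]
 [ 0.047 -0.998  0.052]
 [ 0.679 -0.007 -0.734]]
to pregrasp, tool cm [-10.66758357   0.63240698  18.95379496]
```

Request:
move_arm(
  steps=[
    {"tx":-4,"ty":0.1,"tz":0,"rx":0,"ry":0,"rz":0},
    {"tx":-4,"ty":0,"tz":2,"rx":0,"ry":0,"rz":0},
    {"tx":-2.5,"ty":0,"tz":5,"rx":0,"ry":0,"rz":0},
    {"tx":0,"ty":0,"tz":3,"rx":0,"ry":0,"rz":0},
    {"tx":0,"ty":0,"tz":0,"rx":0,"ry":0,"rz":0},
  ],
  grip=-1,
)

```text
time: 4.08
eef_pos: [420.4, -218.3, 79.5]
tcp_rot: [-3.125, -0.74, 0.061]
force: [-0.0, -0.1, 0.8]
opening: 91.9
```

```bash
python3 look.py w3 23.5; python3 - <<'E'
from h import *
s=telemetry.sense(); R=rot(s["tcp_rot"]); print(s["q"].round(2),s["eef_pos"],R.as_matrix().round(3))
for G in ([467,-221.5,28],[469,-220.5,28]):
  print("tool cm",R.inv().apply(np.array(G)+19*R.as_matrix()[:,2]-s["eef_pos"])/10)
E
```

```text
[-1.099  0.424  2.34   1.513  0.677 -0.975] [ 420.4 -218.3   79.5] [-3.125 -0.74   0.061]
0.73 1641 [ 67.84034126 170.13040829] [535.78661031  22.78764082] ((540.5270385742188, 26.598575592041016), (60.91804504394531, 56.55943298339844), 2.943103313446045)
0.67 6720 [329.77098214 253.44181548] [ 469.42767103 -221.57871519] ((473.5349426269531, -221.40615844726562), (82.26795196533203, 41.27049255371094), 2.915971279144287)
{'position': [472.7, -220.4, 20.6], 'conf': 0.88}
{'position': [520.7, 15.5, 22.2], 'conf': 0.72}
[-1.1   0.42  2.34  1.51  0.68 -0.97] [ 420.34653709 -218.96214108   81.79578788] [[ 0.735  0.072  0.674]
 [ 0.048 -0.997  0.055]
 [ 0.676 -0.008 -0.737]]
tool cm [-0.21928891  0.63435628  8.99360527]
tool cm [-0.06744144  0.54912054  9.13388076]
```

View pics/w3.png

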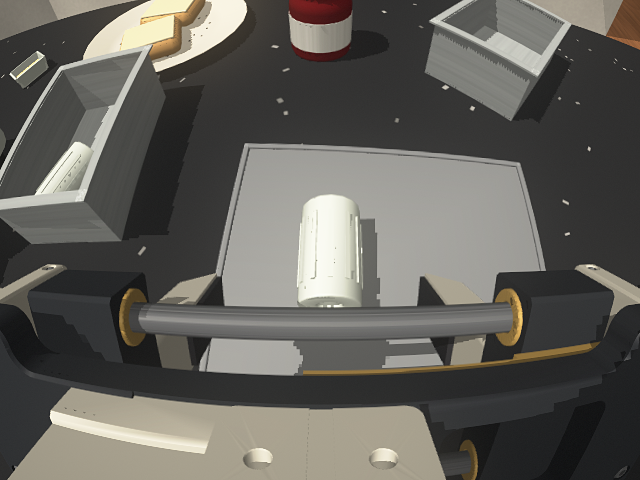

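The stem is between the open fingers, ahead of the tool at px (330,250), and well aligned. Next I go in and close.

Request:
move_arm(
  steps=[
    {"tx":-0.1,"ty":0.55,"tz":3,"rx":0,"ry":0,"rz":0},
    {"tx":0,"ty":0,"tz":3,"rx":0,"ry":0,"rz":0},
    {"tx":0,"ty":0,"tz":2,"rx":0,"ry":0,"rz":0},
    {"tx":0,"ty":0,"tz":1.1,"rx":0,"ry":0,"rz":0},
    {"tx":0,"ty":0,"tz":0,"rx":0,"ry":0,"rz":0},
  ],
  grip=-1,
)

```text
time: 4.85
eef_pos: [481.6, -219.0, 13.8]
tcp_rot: [-3.13, -0.743, 0.065]
force: [-0.5, -0.5, -0.2]
opening: 92.1
```

Request:
move_arm(
  steps=[
    {"tx":0,"ty":0,"tz":0,"rx":0,"ry":0,"rz":0},
    {"tx":0,"ty":0,"tz":0,"rx":0,"ry":0,"rz":0},
    {"tx":0,"ty":0,"tz":0,"rx":0,"ry":0,"rz":0},
    {"tx":0,"ty":0,"tz":0,"rx":0,"ry":0,"rz":0},
    {"tx":0,"ty":0,"tz":0,"rx":0,"ry":0,"rz":0},
  ],
  grip=1,
)

```text
time: 5.48
eef_pos: [481.5, -218.8, 13.2]
tcp_rot: [-3.129, -0.742, 0.064]
force: [-0.1, -0.6, 0.7]
opening: 46.0
```

Request:
move_arm(
  steps=[
    {"tx":0,"ty":0,"tz":0,"rx":0,"ry":0,"rz":0},
    {"tx":0,"ty":0,"tz":0,"rx":0,"ry":0,"rz":0},
    {"tx":0,"ty":0,"tz":0,"rx":0,"ry":0,"rz":0},
  ],
  grip=1,
)

```text
time: 5.85
eef_pos: [481.5, -218.8, 13.2]
tcp_rot: [-3.129, -0.742, 0.064]
force: [-1.4, -0.9, 0.6]
opening: 39.5
```

Request:
move_arm(
  steps=[
    {"tx":2,"ty":0,"tz":-2.2,"rx":0,"ry":0,"rz":0},
    {"tx":4,"ty":0,"tz":-4.4,"rx":0,"ry":0,"rz":0},
    {"tx":3,"ty":0,"tz":-3.3,"rx":0,"ry":0,"rz":0},
    {"tx":0,"ty":0,"tz":0,"rx":0,"ry":0,"rz":0},
  ],
  grip=1,
)

```text
time: 6.35
eef_pos: [482.8, -220.7, 139.7]
tcp_rot: [-3.134, -0.748, 0.07]
force: [-0.0, -1.2, -2.0]
opening: 40.3
```

Request:
move_arm(
  steps=[
    {"tx":0,"ty":0,"tz":0,"rx":0,"ry":-10,"rz":0},
    {"tx":0,"ty":0,"tz":0,"rx":0,"ry":-10,"rz":0},
    {"tx":0,"ty":0,"tz":0,"rx":0,"ry":-10,"rz":0},
    {"tx":0,"ty":0,"tz":0,"rx":0,"ry":-10,"rz":0},
    {"tx":0,"ty":0,"tz":0,"rx":0,"ry":-10,"rz":0},
  ],
  grip=1,
)

```text
time: 6.98
eef_pos: [482.6, -205.6, 131.1]
tcp_rot: [-3.085, -0.1, 0.102]
force: [0.1, 0.3, -2.9]
opening: 39.7
```

Request:
move_arm(
  steps=[
    {"tx":0,"ty":0,"tz":0,"rx":0,"ry":-10,"rz":0},
    {"tx":0,"ty":0,"tz":0,"rx":0,"ry":-10,"rz":0},
    {"tx":0,"ty":0,"tz":0,"rx":0,"ry":-10,"rz":0},
    {"tx":0,"ty":0,"tz":0,"rx":0,"ry":-10,"rz":0},
    {"tx":0,"ty":0,"tz":0,"rx":0,"ry":0,"rz":0},
  ],
  grip=1,
)

```text
time: 7.6
eef_pos: [483.7, -204.2, 127.0]
tcp_rot: [-3.066, 0.595, 0.153]
force: [0.5, 0.5, -2.4]
opening: 39.5
```

```bash
python3 - <<'E'
from h import *
s=telemetry.sense(); R=rot(s["tcp_rot"]); print(s["q"].round(2),s["eef_pos"],s["tcp_rot"],R.as_matrix().round(3))
print("world down 10mm in tool cm",R.inv().apply([0,0,-1]))
f=eyes.grab_frame("scene"); im=f["image"]; u,v=proj(f,s["eef_pos"])[0].astype(int); print(u,v)
cv2.imwrite("pics/s4.png",cv2.resize(im[v-70:v+70,u-90:u+90],None,fx=4,fy=4))
E
```

```text
[-0.4   0.78  1.19 -0.24  1.72  1.07] [ 483.65733638 -204.22544391  127.02163241] [-3.06613338  0.5953023   0.15349962] [[ 0.818  0.111 -0.564]
 [ 0.127 -0.992 -0.011]
 [-0.561 -0.062 -0.826]]
world down 10mm in tool cm [0.56075908 0.06241942 0.82562284]
306 202
```

View pics/s4.png

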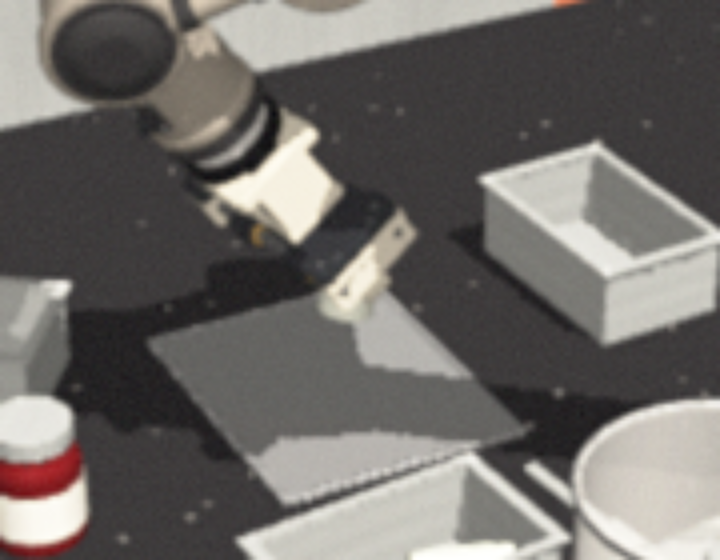

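The stem is held and nearly upright, with its lower end at about px (345,310) of the crop. The rotation fell about 13° short, so I'll compute the rest.

```bash
python3 - <<'E'
from h import *
R0=rot([-3.129,-.742,.064]); a=R0.inv().apply([np.cos(.06),np.sin(.06),0]); print("stem axis in tool",a)
s=telemetry.sense(); R=rot(s["tcp_rot"]); print("now",R.apply(a))
best=rot([np.pi,np.pi/2-.742,.1]); 
# minimal fix so axis -> -z
c=best.apply(a); best=Ro.from_rotvec(np.cross(c,[0,0,-1]))*best; print(best.apply(a),best.as_euler('xyz'))
# stem centre offset: clamped grasp point at TCP-19z, stem centre at (468,-221,23.5)
off=R0.inv().apply(np.array([468,-221,23.5])-[481.5,-218.8,13.2]); print("off",off)
T=np.array([475,-225,80.])-best.apply(off); print("TCP target",T)
plan(T,best.as_euler('xyz'))
E
```

```text
stem axis in tool [0.73711261 0.01250903 0.67565415]
now [ 0.22780643  0.0714683  -0.97108008]
[ 3.45603646e-08 -3.24432941e-07 -1.00000000e+00] [-3.12308129  0.8287876   0.11364519]
off [ -3.07407835   1.12053565 -16.806976  ]
TCP target [ 464.6102223  -224.74511821   66.39237145]
rows 2 turn/row [-0.85 -6.76  1.11]
 t cm [0.84 1.07 3.13]
 t cm [1.23 1.   3.02]
```

Request:
move_arm(
  steps=[
    {"tx":0.6,"ty":0.7,"tz":2.1,"rx":-0.6,"ry":-4.5,"rz":0.7},
    {"tx":0.7,"ty":0.7,"tz":2.1,"rx":-0.6,"ry":-4.5,"rz":0.7},
    {"tx":0.8,"ty":0.7,"tz":2,"rx":-0.6,"ry":-4.5,"rz":0.7},
    {"tx":0,"ty":0,"tz":0,"rx":0,"ry":0,"rz":0},
    {"tx":0,"ty":0,"tz":0,"rx":0,"ry":0,"rz":0},
  ],
  grip=1,
)

```text
time: 8.28
eef_pos: [464.1, -227.3, 71.6]
tcp_rot: [-3.131, 0.822, 0.108]
force: [-0.1, -0.4, -1.6]
opening: 39.9
```

```bash
cat > st.py <<'E'
from h import *
a=np.array([.737,.0125,.6757]); off=np.array([-3.07,1.12,-16.8])
s=telemetry.sense(); R=rot(s["tcp_rot"]); print(s["q"].round(2),s["eef_pos"],s["tcp_rot"])
ax=R.apply(a); c=s["eef_pos"]+R.apply(off); print("axis",ax,"centre",c,"bottom",(c+35*ax))
fix=R.inv().apply(np.degrees(np.cross(ax,[0,0,-1]))); print("fix rotvec tool deg",fix)
print("down 1cm tool",R.inv().apply([0,0,-1]))
E
python3 st.py; python3 - <<'E'
from h import *
f=eyes.grab_frame("scene"); im=f["image"]; u,v=proj(f,telemetry.sense()["eef_pos"])[0].astype(int)
cv2.imwrite("pics/s5.png",cv2.resize(im[v-40:v+40,u-50:u+50],None,fx=6,fy=6,interpolation=cv2.INTER_CUBIC))
E
```

```text
[-0.39  0.96  1.13 -0.36  1.8   1.13] [ 464.10494467 -227.3141996    71.55280198] [-3.13128439  0.82165877  0.10757255]
axis [ 0.00758873 -0.00474684 -0.99990781] centre [ 474.38725072 -227.50445366   85.23334603] bottom [ 474.65285636 -227.6705931    50.23657286]
fix rotvec tool deg [ 0.21593691 -0.40546054 -0.22802612]
down 1cm tool [0.73227647 0.00701988 0.68097128]
```

View pics/s5.png

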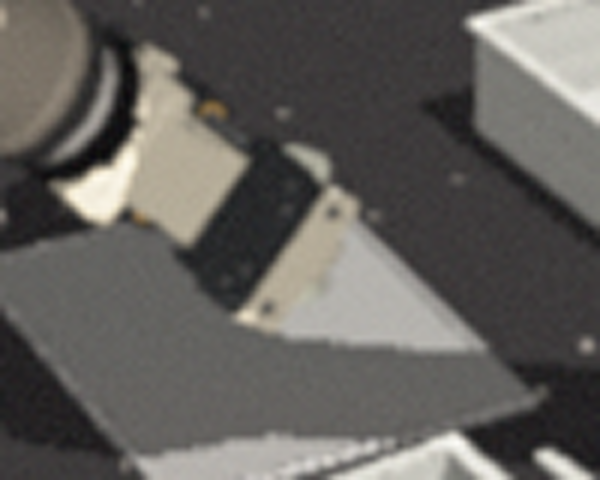

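Request:
move_arm(
  steps=[
    {"tx":1.1,"ty":0,"tz":1,"rx":0.1,"ry":-0.2,"rz":-0.1},
    {"tx":1.1,"ty":0,"tz":1,"rx":0.1,"ry":-0.2,"rz":-0.1},
    {"tx":0.7,"ty":0,"tz":0.7,"rx":0,"ry":0,"rz":0},
    {"tx":0.15,"ty":0,"tz":0.15,"rx":0,"ry":0,"rz":0},
    {"tx":0,"ty":0,"tz":0,"rx":0,"ry":0,"rz":0},
  ],
  grip=1,
)

```text
time: 8.95
eef_pos: [463.4, -226.7, 28.2]
tcp_rot: [-3.124, 0.833, 0.113]
force: [0.2, -0.2, -0.8]
opening: 39.6
```

```bash
python3 st.py
```

```text
[-0.39  1.02  1.13 -0.36  1.75  1.15] [ 463.37925913 -226.71831508   28.18377803] [-3.12392748  0.83340576  0.11348698]
axis [-0.0046334  -0.00109405 -0.99993654] centre [ 473.8281301  -226.9531433    41.73683124] bottom [ 473.66596093 -226.99143521    6.7390525 ]
fix rotvec tool deg [ 0.02166218  0.27040192 -0.02862965]
down 1cm tool [0.74022555 0.01187671 0.67225373]
```

Next, small steps of 1.5 mm until contact.

Request:
move_arm(
  steps=[
    {"tx":0.1,"ty":0,"tz":0.1,"rx":0,"ry":0,"rz":0},
    {"tx":0.05,"ty":0,"tz":0.05,"rx":0,"ry":0,"rz":0},
    {"tx":0,"ty":0,"tz":0,"rx":0,"ry":0,"rz":0},
  ],
  grip=1,
)

```text
time: 9.32
eef_pos: [463.4, -226.8, 26.4]
tcp_rot: [-3.124, 0.833, 0.113]
force: [-0.0, 0.2, -1.4]
opening: 39.4
```

Request:
move_arm(
  steps=[
    {"tx":0.07,"ty":0,"tz":0.07,"rx":0,"ry":0,"rz":0},
    {"tx":0,"ty":0,"tz":0,"rx":0,"ry":0,"rz":0},
    {"tx":0,"ty":0,"tz":0,"rx":0,"ry":0,"rz":0},
  ],
  grip=1,
)

```text
time: 9.7
eef_pos: [463.3, -226.8, 26.1]
tcp_rot: [-3.125, 0.833, 0.113]
force: [0.3, 0.8, 5.4]
opening: 39.5
```

Request:
move_arm(
  steps=[
    {"tx":0,"ty":0,"tz":0,"rx":0,"ry":0,"rz":0},
    {"tx":0,"ty":0,"tz":0,"rx":0,"ry":0,"rz":0},
    {"tx":0,"ty":0,"tz":0,"rx":0,"ry":0,"rz":0},
    {"tx":0,"ty":0,"tz":0,"rx":0,"ry":0,"rz":0},
    {"tx":0,"ty":0,"tz":0,"rx":0,"ry":0,"rz":0},
  ],
  grip=-1,
)

```text
time: 10.32
eef_pos: [463.2, -226.7, 25.2]
tcp_rot: [-3.124, 0.833, 0.113]
force: [0.2, 0.2, 0.9]
opening: 85.3
```

Request:
move_arm(
  steps=[
    {"tx":0,"ty":0,"tz":-2,"rx":0,"ry":0,"rz":0},
    {"tx":0,"ty":0,"tz":-4,"rx":0,"ry":0,"rz":0},
    {"tx":0,"ty":0,"tz":-5,"rx":0,"ry":0,"rz":0},
    {"tx":0,"ty":0,"tz":-5,"rx":0,"ry":0,"rz":0},
    {"tx":0,"ty":0,"tz":0,"rx":0,"ry":0,"rz":0},
  ],
  grip=-1,
)

```text
time: 10.95
eef_pos: [584.1, -215.9, 134.9]
tcp_rot: [-3.13, 0.825, 0.11]
force: [-0.4, -0.1, -0.4]
opening: 92.1
```

```bash
python3 - <<'E'
from h import *
s=telemetry.sense(); print(s["q"].round(2))
for c in ("scene","top","wrist"):
    f=eyes.grab_frame(c); 
    print(c,[(round(d["conf"],2),d["position"]) for d in eyes.tip_of("stem_a",c)])
    if c=="scene": u,v=proj(f,[474,-227,40])[0].astype(int); A=cv2.resize(f["image"][v-40:v+40,u-40:u+40],(400,400),interpolation=2)
    if c=="top": u,v=proj(f,[474,-227,40])[0].astype(int); B=cv2.resize(f["image"][v-30:v+30,u-30:u+30],(400,400),interpolation=2)
cv2.imwrite("pics/s6.png",np.hstack([A,B]))
plan([474,-227,190],[np.pi,0,0.113])
E
```

```text
[-0.32  1.15  0.51 -0.39  2.23  1.02]
scene [(0.9, [473.7, -226.5, 43.1]), (0.71, [747.4, -195.1, -1.7]), (0.62, [523.6, 19.9, 24.4])]
top [(0.58, [469.1, -228.9, 36.1]), (0.24, [391.7, -7.1, -0.1])]
wrist [(0.83, [479.1, -225.6, 36.5]), (0.71, [388.4, -8.9, -1.2]), (0.7, [520.6, 15.0, 24.0])]
rows 5 turn/row [-0.21  9.58 -0.08]
 t cm [-2.29 -0.01  0.8 ]
 t cm [-2.39 -0.02  0.41]
 t cm [-2.43 -0.02  0.01]
 t cm [-2.39 -0.02 -0.4 ]
 t cm [-2.29 -0.02 -0.79]
```

View pics/s6.png

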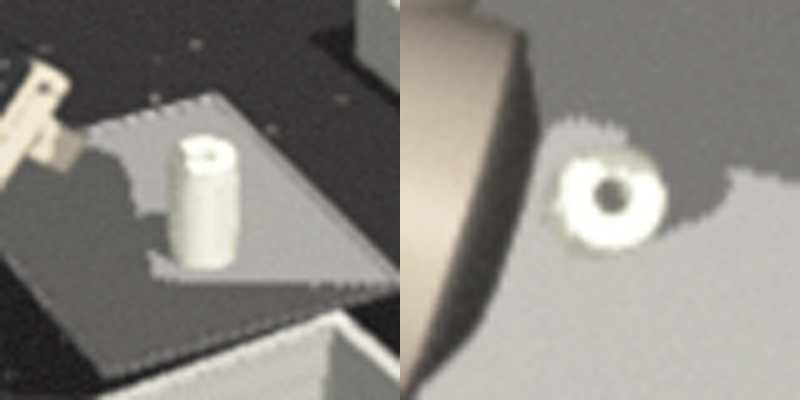

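The stem stands upright (top crop px 610,195), and the bore looks narrow, about 0.38 of the outside diameter. I'll bring the tool vertical to regrasp and measure the bore from near.

Request:
move_arm(
  steps=[
    {"tx":-2.6,"ty":0,"tz":1.2,"rx":-0.2,"ry":9.6,"rz":0},
    {"tx":-2.9,"ty":0,"tz":0.8,"rx":-0.2,"ry":9.6,"rz":0},
    {"tx":-3.0,"ty":0,"tz":0.3,"rx":-0.2,"ry":9.6,"rz":0},
    {"tx":-3.0,"ty":0,"tz":-0.3,"rx":-0.2,"ry":9.6,"rz":0},
    {"tx":-3.0,"ty":0,"tz":-0.8,"rx":-0.2,"ry":9.6,"rz":0},
  ],
  grip=-1,
)

```text
time: 11.88
eef_pos: [447.2, -231.4, 194.5]
tcp_rot: [3.137, 0.01, 0.108]
force: [-0.3, 0.5, 0.5]
opening: 92.0
```

```bash
python3 - <<'E'
from h import *
s=telemetry.sense(); print(s["q"].round(2))
plan([435,-227,190],[np.pi,0,0.1])
E
```

```text
[-0.62  0.34  1.63 -0.01  1.18  0.84]
rows 1 turn/row [0.29 0.54 0.48]
 t cm [-1.17 -0.57  0.46]
```

Request:
move_arm(
  steps=[
    {"tx":-1.2,"ty":-0.6,"tz":0.4,"rx":0.3,"ry":0.5,"rz":0.5},
    {"tx":0,"ty":0,"tz":0,"rx":0,"ry":0,"rz":0},
    {"tx":0,"ty":0,"tz":0,"rx":0,"ry":0,"rz":0},
  ],
  grip=-1,
)

```text
time: 12.25
eef_pos: [436.7, -227.1, 189.8]
tcp_rot: [-3.14, 0.007, 0.101]
force: [0.1, 0.2, 0.2]
opening: 91.8
```

```bash
python3 - <<'E'
from h import *
s=telemetry.sense(); print(s["eef_pos"],s["tcp_rot"])
f=eyes.grab_frame("wrist"); im=f["image"]
print([(round(d["conf"],2),d["position"]) for d in eyes.tip_of("stem_a","wrist")])
u,v=proj(f,[474,-227,74],True)[0].astype(int); print(u,v)
cv2.imwrite("pics/w7.png",cv2.resize(im[v-40:v+40,u-40:u+40],(560,560),interpolation=2)); cv2.imwrite("pics/w7full.png",im)
th=np.arange(0,2*np.pi,.05); n=(im[...,1]>0)
for r in (20,11.5,8):
  P=np.c_[474+r*np.cos(th),-227+r*np.sin(th),74+0*th]; q=proj(f,P,True); print(r,np.ptp(q,axis=0))
E
```

```text
[ 436.68933229 -227.05855438  189.76515404] [-3.13985314  0.00656807  0.1006249 ]
[(0.93, [474.4, -226.1, 39.6]), (0.85, [519.4, 13.7, 22.7]), (0.71, [557.3, 14.9, 6.3])]
323 185
20 [54.30731931 53.77673631]
11.5 [31.26294883 30.95642251]
8 [21.7545393  21.54109002]
```

View pics/w7.png

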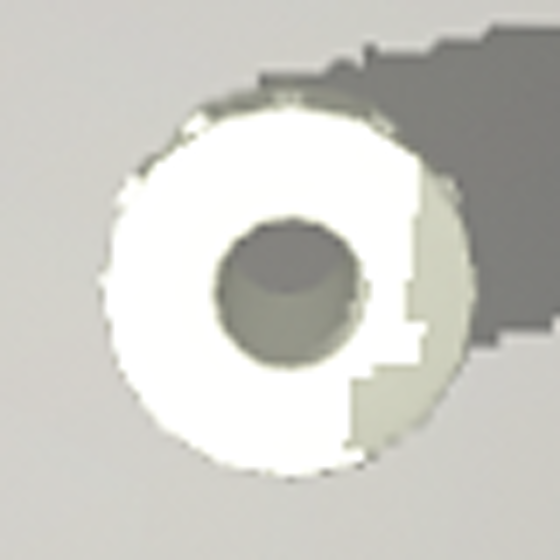

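The bore is about 21.4 px wide. A 16 mm bore predicts 21.6 px and a 23 mm bore predicts 31, so this one should stop on the shaft and go to the pan. I'll regrasp from above and try it first.

```bash
python3 - <<'E'
from h import *
f=eyes.grab_frame("wrist"); u,v=proj(f,[474,-227,74],True)[0].astype(int)
c=onz(f,[u-40+289/7-.5,v-40+292/7-.5],74,True)[0]; print(c)
plan([c[0],c[1],120],[np.pi,0,.785])
f=eyes.grab_frame("top"); 
for d in eyes.masks_of("pan","top"):
    P=onz(f,np.argwhere(d["mask"])[:,::-1],65,False)[:,:2]; print(d["conf"],cv2.minAreaRect(P.astype(np.float32)))
E
```

```text
[ 473.51585794 -227.59419442   74.        ]
rows 4 turn/row [-0.06  0.08 -9.79]
 t cm [0.92 0.11 1.73]
 t cm [0.88 0.27 1.73]
 t cm [0.82 0.41 1.73]
 t cm [0.74 0.54 1.73]
0.77 ((563.0411987304688, 12.986156463623047), (190.81185913085938, 123.33512878417969), 5.2776780128479)
0.67 ((739.7772216796875, -403.3048400878906), (119.95464324951172, 201.81402587890625), 53.63792037963867)
```

Request:
move_arm(
  steps=[
    {"tx":0.9,"ty":0.1,"tz":1.7,"rx":0,"ry":0,"rz":-9.8},
    {"tx":0.9,"ty":0.3,"tz":1.7,"rx":0,"ry":0,"rz":-9.8},
    {"tx":0.8,"ty":0.4,"tz":1.7,"rx":0,"ry":0,"rz":-9.8},
    {"tx":0.75,"ty":0.55,"tz":1.7,"rx":0,"ry":0,"rz":-9.8},
    {"tx":0,"ty":0,"tz":0,"rx":0,"ry":0,"rz":0},
  ],
  grip=-1,
)

```text
time: 13.12
eef_pos: [472.5, -227.2, 120.3]
tcp_rot: [-3.133, 0.004, 0.784]
force: [-0.0, -0.1, 0.0]
opening: 92.3
```

```bash
python3 - <<'E'
from h import *
print(telemetry.sense()["q"].round(2));plan([473.5,-227.5,45],[np.pi,0,.785],3)
E
```

```text
[-0.59  0.46  1.67 -0.    1.03  0.2 ]
rows 3 turn/row [-0.16  0.08 -0.02]
 t cm [0.03 0.05 2.51]
 t cm [0.02 0.04 2.51]
 t cm [0.02 0.04 2.51]
```

Request:
move_arm(
  steps=[
    {"tx":0.05,"ty":0.1,"tz":2.5,"rx":-0.4,"ry":0.2,"rz":0},
    {"tx":0,"ty":0,"tz":2.5,"rx":0,"ry":0,"rz":0},
    {"tx":0,"ty":0,"tz":1.5,"rx":0,"ry":0,"rz":0},
    {"tx":0,"ty":0,"tz":1,"rx":0,"ry":0,"rz":0},
    {"tx":0,"ty":0,"tz":0,"rx":0,"ry":0,"rz":0},
  ],
  grip=-1,
)

```text
time: 13.75
eef_pos: [473.5, -228.2, 46.6]
tcp_rot: [3.14, 0.0, 0.784]
force: [-0.9, 0.0, 0.5]
opening: 92.1
```

Request:
move_arm(
  steps=[
    {"tx":0,"ty":0,"tz":0,"rx":0,"ry":0,"rz":0},
    {"tx":0,"ty":0,"tz":0,"rx":0,"ry":0,"rz":0},
    {"tx":0,"ty":0,"tz":0,"rx":0,"ry":0,"rz":0},
    {"tx":0,"ty":0,"tz":0,"rx":0,"ry":0,"rz":0},
    {"tx":0,"ty":0,"tz":0,"rx":0,"ry":0,"rz":0},
  ],
  grip=1,
)

```text
time: 14.38
eef_pos: [473.6, -228.3, 46.8]
tcp_rot: [3.14, 0.0, 0.785]
force: [-0.4, 0.4, 0.4]
opening: 46.2
```

Request:
move_arm(
  steps=[
    {"tx":0,"ty":0,"tz":0,"rx":0,"ry":0,"rz":0},
    {"tx":0,"ty":0,"tz":0,"rx":0,"ry":0,"rz":0},
    {"tx":0,"ty":0,"tz":0,"rx":0,"ry":0,"rz":0},
    {"tx":0,"ty":0,"tz":0,"rx":0,"ry":0,"rz":0},
  ],
  grip=1,
)

```text
time: 14.88
eef_pos: [473.5, -228.2, 46.7]
tcp_rot: [3.14, 0.0, 0.785]
force: [-0.6, 0.8, -0.8]
opening: 39.8
```

Request:
move_arm(
  steps=[
    {"tx":0,"ty":0,"tz":-3,"rx":0,"ry":0,"rz":0},
    {"tx":0,"ty":0,"tz":-6,"rx":0,"ry":0,"rz":0},
    {"tx":0,"ty":0,"tz":-6,"rx":0,"ry":0,"rz":0},
    {"tx":0,"ty":0,"tz":-6,"rx":0,"ry":0,"rz":0},
    {"tx":0,"ty":0,"tz":-6,"rx":0,"ry":0,"rz":0},
  ],
  grip=1,
)

```text
time: 15.5
eef_pos: [473.0, -227.6, 318.6]
tcp_rot: [3.14, 0.0, 0.785]
force: [0.2, -0.4, -2.9]
opening: 39.5
```

Request:
move_arm(
  steps=[
    {"tx":2,"ty":-2,"tz":-1,"rx":0,"ry":0,"rz":0},
    {"tx":4,"ty":-4,"tz":0,"rx":0,"ry":0,"rz":0},
    {"tx":4,"ty":-4,"tz":0,"rx":0,"ry":0,"rz":0},
    {"tx":4,"ty":-4,"tz":0,"rx":0,"ry":0,"rz":0},
    {"tx":4,"ty":-4,"tz":0,"rx":0,"ry":0,"rz":0},
  ],
  grip=1,
)

```text
time: 16.12
eef_pos: [473.2, 28.4, 326.2]
tcp_rot: [3.14, 0.0, 0.784]
force: [0.5, 0.6, -1.6]
opening: 40.0
```

Request:
move_arm(
  steps=[
    {"tx":4,"ty":-4,"tz":0,"rx":0,"ry":0,"rz":0},
    {"tx":3,"ty":-3,"tz":0,"rx":0,"ry":0,"rz":0},
    {"tx":0,"ty":0,"tz":0,"rx":0,"ry":0,"rz":0},
    {"tx":0,"ty":0,"tz":0,"rx":0,"ry":0,"rz":0},
  ],
  grip=1,
)

```text
time: 16.62
eef_pos: [473.5, 125.3, 326.0]
tcp_rot: [3.14, 0.001, 0.785]
force: [-1.0, -0.9, -1.1]
opening: 39.4
```

```bash
python3 - <<'E'
from h import *
s=telemetry.sense(); print(s["q"].round(2),s["eef_pos"],s["tcp_rot"],s["force"])
for c in ("scene","top","wrist"):
    f=eyes.grab_frame(c); cv2.imwrite(f"pics/{c}8.png",f["image"])
    for t in ("shaft_top","shaft_foot","processor"): print(c,t,[(round(d["conf"],2),d["position"]) for d in eyes.tip_of(t,c)])
E
```

```text
[ 0.1   0.22  1.43 -0.    1.5   0.89] [473.52390626 125.31207953 325.95687412] [3.13974460e+00 1.04297823e-03 7.84975691e-01] [-1.00637687 -0.93990853 -1.07136158]
scene shaft_top [(0.59, [484.8, 256.1, 189.8]), (0.53, [747.4, 254.8, 0.3])]
scene shaft_foot [(0.81, [482.2, 255.4, 144.0])]
scene processor [(0.74, [487.2, 258.1, -0.1]), (0.16, [746.1, -193.7, 1.9])]
top shaft_top []
top shaft_foot []
top processor []
wrist shaft_top [(0.89, [484.3, 253.5, 186.9])]
wrist shaft_foot [(0.58, [486.5, 259.0, 139.4])]
wrist processor [(0.86, [483.5, 248.9, -4.5])]
```

View pics/wrist8.png

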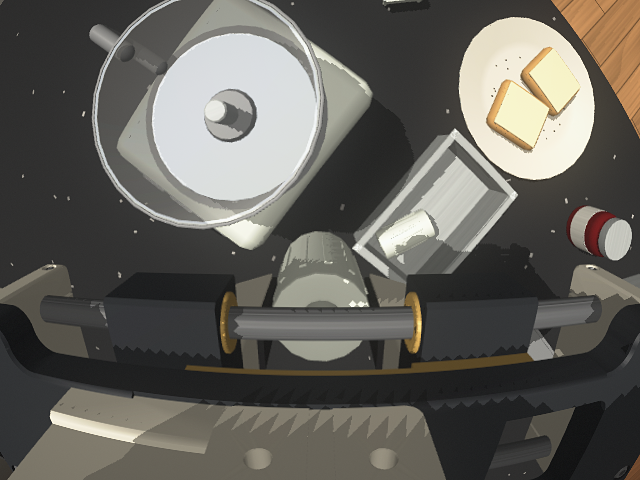

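The shaft top is at wrist px (216,112), the pan's free half at (455,190), and the stem is held upright. The estimates agree on the shaft being at (484,255).

```bash
python3 - <<'E'
from h import *
f=eyes.grab_frame("wrist"); print(onz(f,[[215,111]],189,True))
im=cv2.imread("pics/scene8.png"); 
E
```

```text
[[483.00065929 252.90537773 189.        ]]
```

Request:
move_arm(
  steps=[
    {"tx":3.5,"ty":-3,"tz":0,"rx":0,"ry":0,"rz":0},
    {"tx":3.5,"ty":-3,"tz":0,"rx":0,"ry":0,"rz":0},
    {"tx":2.9,"ty":-2.4,"tz":0,"rx":0,"ry":0,"rz":0},
    {"tx":0,"ty":0,"tz":3,"rx":0,"ry":0,"rz":0},
    {"tx":0,"ty":0,"tz":2,"rx":0,"ry":0,"rz":0},
  ],
  grip=1,
)

```text
time: 17.9
eef_pos: [483.9, 255.6, 274.6]
tcp_rot: [3.14, 0.002, 0.786]
force: [-0.5, -0.2, -0.8]
opening: 39.6
```

Request:
move_arm(
  steps=[
    {"tx":-0.1,"ty":0.05,"tz":2,"rx":0,"ry":0,"rz":0},
    {"tx":0,"ty":0,"tz":1,"rx":0,"ry":0,"rz":0},
    {"tx":0,"ty":0,"tz":0.5,"rx":0,"ry":0,"rz":0},
    {"tx":0,"ty":0,"tz":0.2,"rx":0,"ry":0,"rz":0},
    {"tx":0,"ty":0,"tz":0,"rx":0,"ry":0,"rz":0},
  ],
  grip=1,
)

```text
time: 18.52
eef_pos: [484.3, 254.0, 239.5]
tcp_rot: [3.139, -0.001, 0.785]
force: [-0.0, -0.5, -0.8]
opening: 39.9
```

```bash
python3 - <<'E'
from h import *
print(telemetry.sense()["eef_pos"],telemetry.sense()["force"])
f=eyes.grab_frame("scene"); im=f["image"]; u,v=proj(f,[484,255,195])[0].astype(int); print(u,v)
A=cv2.resize(im[v-50:v+50,u-60:u+60],(720,600),interpolation=2)
for z,c in ((195,(0,0,255)),(189,(255,0,0))):
    q=(proj(f,[484,255,z])[0]-[u-60,v-50])*6; cv2.drawMarker(A,tuple(q.astype(int).tolist()),c,0,12,1)
cv2.imwrite("pics/s9.png",A)
E
```

```text
[484.32201262 254.00153845 239.51759998] [-6.36949290e-04 -4.98964929e-01 -8.06155507e-01]
396 267
```

View pics/s9.png

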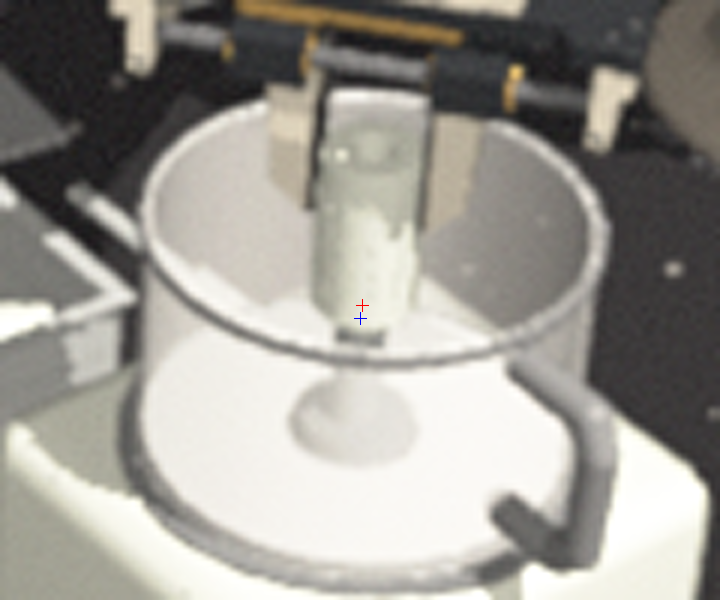

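The stem sits over the shaft: its centre is at x≈364 and the shaft's at x≈360 in the crop, under 2 mm off. I'll lower it gently onto the top.

Request:
move_arm(
  steps=[
    {"tx":0,"ty":0,"tz":0.4,"rx":0,"ry":0,"rz":0},
    {"tx":0,"ty":0,"tz":0.15,"rx":0,"ry":0,"rz":0},
    {"tx":0,"ty":0,"tz":0.1,"rx":0,"ry":0,"rz":0},
    {"tx":0,"ty":0,"tz":0,"rx":0,"ry":0,"rz":0},
  ],
  grip=1,
)

```text
time: 19.08
eef_pos: [484.1, 253.9, 232.5]
tcp_rot: [3.14, 0.0, 0.785]
force: [0.4, 0.0, -2.0]
opening: 39.7
```

Request:
move_arm(
  steps=[
    {"tx":0,"ty":0,"tz":0.15,"rx":0,"ry":0,"rz":0},
    {"tx":0,"ty":0,"tz":0,"rx":0,"ry":0,"rz":0},
    {"tx":0,"ty":0,"tz":0,"rx":0,"ry":0,"rz":0},
  ],
  grip=1,
)

```text
time: 19.45
eef_pos: [484.2, 254.0, 231.3]
tcp_rot: [3.14, -0.0, 0.785]
force: [0.4, -0.2, 1.4]
opening: 40.1
```

Request:
move_arm(
  steps=[
    {"tx":0,"ty":0,"tz":0.1,"rx":0,"ry":0,"rz":0},
    {"tx":0,"ty":0,"tz":0.1,"rx":0,"ry":0,"rz":0},
    {"tx":0,"ty":0,"tz":0,"rx":0,"ry":0,"rz":0},
  ],
  grip=1,
)

```text
time: 19.82
eef_pos: [484.7, 254.3, 231.0]
tcp_rot: [3.139, -0.003, 0.785]
force: [-1.8, 0.2, 10.4]
opening: 40.1
```

Request:
move_arm(
  steps=[
    {"tx":0.1,"ty":0,"tz":0,"rx":0,"ry":0,"rz":0},
    {"tx":0,"ty":0,"tz":0,"rx":0,"ry":0,"rz":0},
    {"tx":-0.1,"ty":0.1,"tz":0,"rx":0,"ry":0,"rz":0},
    {"tx":0,"ty":0,"tz":0,"rx":0,"ry":0,"rz":0},
  ],
  grip=1,
)

```text
time: 20.32
eef_pos: [484.9, 254.2, 231.0]
tcp_rot: [3.14, -0.003, 0.785]
force: [-3.2, 2.4, 11.9]
opening: 40.1
```

It is blocked: the stem stays at shaft-top height under 12 N, with the wiggle too. That agrees with the 16 mm bore, so it goes to the pan.

Request:
move_arm(
  steps=[
    {"tx":0,"ty":0,"tz":-1,"rx":0,"ry":0,"rz":0},
    {"tx":0,"ty":0,"tz":-4,"rx":0,"ry":0,"rz":0},
    {"tx":0,"ty":0,"tz":-4,"rx":0,"ry":0,"rz":0},
    {"tx":0,"ty":0,"tz":0,"rx":0,"ry":0,"rz":0},
  ],
  grip=1,
)

```text
time: 20.82
eef_pos: [485.9, 253.6, 322.2]
tcp_rot: [3.137, -0.005, 0.784]
force: [-0.8, -0.0, -1.4]
opening: 39.6
```

Request:
move_arm(
  steps=[
    {"tx":-1.7,"ty":4.9,"tz":0,"rx":0,"ry":0,"rz":0},
    {"tx":-1.7,"ty":4.9,"tz":0,"rx":0,"ry":0,"rz":0},
    {"tx":-1.7,"ty":4.9,"tz":0,"rx":0,"ry":0,"rz":0},
    {"tx":-1.7,"ty":4.9,"tz":0,"rx":0,"ry":0,"rz":0},
    {"tx":-1.7,"ty":4.9,"tz":0,"rx":0,"ry":0,"rz":0},
  ],
  grip=1,
)

```text
time: 21.45
eef_pos: [597.7, 18.2, 317.7]
tcp_rot: [-3.141, 0.002, 0.785]
force: [0.3, 0.6, -1.9]
opening: 40.0
```

```bash
python3 - <<'E'
from h import *
s=telemetry.sense(); print(s["eef_pos"],s["tcp_rot"],s["opening"])
plan([598,18,200],[np.pi,0,.785],3)
for c in ("scene","top","wrist"):
    f=eyes.grab_frame(c); cv2.imwrite(f"pics/{c}10.png",f["image"])
    for t in ("pan","stem_a"): print(c,t,[(round(d["conf"],2),d["position"]) for d in eyes.tip_of(t,c)])
E
```

```text
[597.68408081  18.21414595 317.73591302] [-3.14114280e+00  2.19150016e-03  7.84508031e-01] 39.993034610815776
rows 3 turn/row [-0.01  0.04 -0.01]
 t cm [0.01 0.01 3.92]
 t cm [0.01 0.01 3.92]
 t cm [0.01 0.01 3.92]
scene pan [(0.96, [746.9, -406.4, 0.2]), (0.82, [214.2, -312.0, -0.4]), (0.67, [559.7, 16.4, -3.6])]
scene stem_a [(0.57, [523.7, 20.6, 25.4]), (0.56, [599.7, 19.3, 315.3])]
top pan [(0.87, [746.1, -407.3, 0.9]), (0.82, [561.5, 14.6, -3.0]), (0.77, [217.8, -313.6, -2.7])]
top stem_a [(0.57, [519.9, 19.4, 25.5]), (0.44, [594.6, 20.8, 306.7])]
wrist pan [(0.66, [747.9, -407.7, 1.5]), (0.6, [563.4, 10.6, -1.3])]
wrist stem_a [(0.72, [599.0, 19.9, 312.1]), (0.6, [520.5, 14.8, 21.8])]
```

View pics/scene10.png

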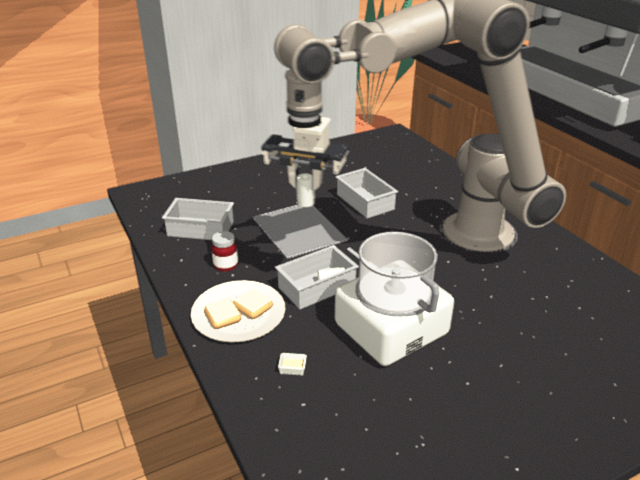

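The stem is held above the pan's free half. The breakfast things have not moved and the spare lies at scene px (330,274). I'll lower it.

Request:
move_arm(
  steps=[
    {"tx":0,"ty":0,"tz":5,"rx":0,"ry":0,"rz":0},
    {"tx":0,"ty":0,"tz":5,"rx":0,"ry":0,"rz":0},
    {"tx":0,"ty":0,"tz":5,"rx":0,"ry":0,"rz":0},
    {"tx":0,"ty":0,"tz":3,"rx":0,"ry":0,"rz":0},
    {"tx":0,"ty":0,"tz":0,"rx":0,"ry":0,"rz":0},
  ],
  grip=1,
)

```text
time: 22.52
eef_pos: [596.1, 20.6, 137.5]
tcp_rot: [-3.139, 0.004, 0.786]
force: [-0.5, -0.7, -0.6]
opening: 39.5
```

```bash
python3 - <<'E'
from h import *
s=telemetry.sense(); print(s["eef_pos"],s["tcp_rot"],s["opening"])
T=[]
for c in ("scene","top","wrist"):
    f=eyes.grab_frame(c); 
    if c!="top":
        u,v=(proj(f,[580,18,60],c=="wrist")[0]).astype(int); print(u,v)
        w,h=(50,50) if c=="scene" else (160,160)
        u=min(max(u,w),640-w); v=min(max(v,h),480-h)
        T.append(cv2.resize(f["image"][v-h:v+h,u-w:u+w],(400,400),interpolation=2))
cv2.imwrite("pics/s11.png",np.hstack(T))
E
```

```text
[596.13427758  20.58175745 137.48398571] [-3.13940237  0.00351345  0.78579926] 39.48235963979597
311 271
302 267
```

Request:
move_arm(
  steps=[
    {"tx":0,"ty":0.3,"tz":3,"rx":0,"ry":0,"rz":0},
    {"tx":0,"ty":0,"tz":3,"rx":0,"ry":0,"rz":0},
    {"tx":0,"ty":0,"tz":2,"rx":0,"ry":0,"rz":0},
    {"tx":0,"ty":0,"tz":0.6,"rx":0,"ry":0,"rz":0},
    {"tx":0,"ty":0,"tz":0,"rx":0,"ry":0,"rz":0},
  ],
  grip=1,
)

```text
time: 23.3
eef_pos: [600.8, 17.4, 54.7]
tcp_rot: [3.138, -0.001, 0.785]
force: [-0.1, -0.2, -0.9]
opening: 39.4
```

Request:
move_arm(
  steps=[
    {"tx":0,"ty":0,"tz":0.2,"rx":0,"ry":0,"rz":0},
    {"tx":0,"ty":0,"tz":0.1,"rx":0,"ry":0,"rz":0},
    {"tx":0,"ty":0,"tz":0,"rx":0,"ry":0,"rz":0},
  ],
  grip=1,
)

```text
time: 23.68
eef_pos: [600.2, 17.3, 50.8]
tcp_rot: [3.139, -0.0, 0.785]
force: [-0.1, -0.1, -1.4]
opening: 39.7
```

Request:
move_arm(
  steps=[
    {"tx":0,"ty":0,"tz":0.2,"rx":0,"ry":0,"rz":0},
    {"tx":0,"ty":0,"tz":0.15,"rx":0,"ry":0,"rz":0},
    {"tx":0,"ty":0,"tz":0,"rx":0,"ry":0,"rz":0},
  ],
  grip=1,
)

```text
time: 24.05
eef_pos: [600.0, 17.4, 46.9]
tcp_rot: [3.14, 0.0, 0.785]
force: [0.0, 0.3, -1.6]
opening: 39.7
```

Request:
move_arm(
  steps=[
    {"tx":0,"ty":0,"tz":0.1,"rx":0,"ry":0,"rz":0},
    {"tx":0,"ty":0,"tz":0,"rx":0,"ry":0,"rz":0},
    {"tx":0,"ty":0,"tz":0,"rx":0,"ry":0,"rz":0},
  ],
  grip=1,
)

```text
time: 24.42
eef_pos: [600.2, 17.5, 46.6]
tcp_rot: [3.139, -0.0, 0.785]
force: [-2.4, 0.4, 5.9]
opening: 40.0
```

Request:
move_arm(
  steps=[
    {"tx":0,"ty":0,"tz":0,"rx":0,"ry":0,"rz":0},
    {"tx":0,"ty":0,"tz":0,"rx":0,"ry":0,"rz":0},
    {"tx":0,"ty":0,"tz":0,"rx":0,"ry":0,"rz":0},
    {"tx":0,"ty":0,"tz":0,"rx":0,"ry":0,"rz":0},
  ],
  grip=-0.15,
)

```text
time: 24.92
eef_pos: [600.0, 17.3, 45.8]
tcp_rot: [3.14, 0.0, 0.785]
force: [0.3, 0.3, 0.5]
opening: 52.8
```

Request:
move_arm(
  steps=[
    {"tx":0,"ty":0,"tz":-1,"rx":0,"ry":0,"rz":0},
    {"tx":0,"ty":0,"tz":-2,"rx":0,"ry":0,"rz":0},
    {"tx":0,"ty":0,"tz":-5,"rx":0,"ry":0,"rz":0},
    {"tx":0,"ty":0,"tz":-5,"rx":0,"ry":0,"rz":0},
    {"tx":0,"ty":0,"tz":-5,"rx":0,"ry":0,"rz":0},
  ],
  grip=-0.15,
)

```text
time: 25.55
eef_pos: [599.7, 17.6, 228.5]
tcp_rot: [3.139, -0.0, 0.785]
force: [0.5, -0.5, -0.1]
opening: 52.8
```

Request:
move_arm(
  steps=[
    {"tx":-5,"ty":-1,"tz":0,"rx":0,"ry":0,"rz":0},
    {"tx":-5,"ty":-1,"tz":0,"rx":0,"ry":0,"rz":0},
    {"tx":0,"ty":0,"tz":0,"rx":0,"ry":0,"rz":0},
    {"tx":0,"ty":0,"tz":0,"rx":0,"ry":0,"rz":0},
  ],
  grip=-0.15,
)

```text
time: 26.05
eef_pos: [515.5, -39.0, 226.9]
tcp_rot: [3.138, -0.001, 0.784]
force: [-0.1, 0.5, -0.1]
opening: 52.8
```

```bash
python3 - <<'E'
from h import *
s=telemetry.sense(); print(s["eef_pos"],s["opening"],s["force"])
for c in ("scene","top","wrist"):
    f=eyes.grab_frame(c)
    for t in ("stem_a","pan","plate","jam_jar","butter_tub","butter_knife"): print(c,t,[(round(d["conf"],2),[round(x) for x in d["position"]]) for d in eyes.tip_of(t,c)])
    for d in eyes.masks_of("stem_a",c):
        p=np.argwhere(d["mask"])[:,::-1]; z=40
        print("  mask",round(d["conf"],2),len(p),cv2.minAreaRect(onz(f,p,z,c=="wrist")[:,:2].astype(np.float32)))
E
```

```text
[515.53416884 -38.96125554 226.92540634] 52.78360237053859 [-0.12990858  0.54733646 -0.11597625]
scene stem_a [(0.81, [601, 19, 43]), (0.43, [522, 22, 29])]
scene pan [(0.77, [559, 15, -4]), (0.59, [747, -405, -1])]
scene plate [(0.61, [485, 254, -1]), (0.56, [790, 24, -2])]
scene jam_jar [(0.72, [747, -195, 0])]
scene butter_tub [(0.86, [750, 257, 0])]
scene butter_knife [(0.71, [596, 22, 41]), (0.37, [386, -8, -2])]
  mask 0.5 263 ((593.417236328125, 1.2992439270019531), (87.26837158203125, 39.639583587646484), 64.04425048828125)
top stem_a []
top pan [(0.71, [747, -407, 4]), (0.55, [217, -313, -3])]
top plate [(0.65, [792, 25, -2]), (0.23, [743, -192, 3])]
top jam_jar [(0.94, [742, -195, 3]), (0.38, [789, 26, -3])]
top butter_tub [(0.64, [749, 255, 0])]
top butter_knife []
wrist stem_a [(0.87, [521, 14, 23]), (0.75, [604, 19, 40])]
wrist pan [(0.97, [559, 14, 1]), (0.79, [747, -410, 3])]
wrist plate [(0.79, [791, 24, 1])]
wrist jam_jar [(0.66, [744, -192, 2])]
wrist butter_tub []
wrist butter_knife [(0.75, [385, -6, 3]), (0.36, [558, 11, 0])]
  mask 0.84 3147 ((520.2230834960938, 15.787496566772461), (40.346519470214844, 71.41301727294922), 72.69232177734375)
  mask 0.58 1793 ((602.53662109375, 18.078027725219727), (44.92011642456055, 43.87226867675781), 45.35858154296875)
```

The stem stands in the pan at (602,19), with its middle at z≈40. The spare and all the bystanders are unmoved, so I'm handing in.

```bash
python3 -c "from rig import manip; print(manip.finish_job())"
```

```text
the job is handed in; nothing more can be done
None
```

The stem from the mat did not fit the drive shaft, so it now stands in the leftmost steel pan beside the spare, and I handed the job in after about 26 s of the 72 s allowed.

- **Standing on the mat:** I stood it on end and let go. The camera views showed it upright.
- **Trying it on the shaft:** The wrist camera put its bore at about 16 mm. On the shaft it stopped at the top and did not move under about 12 N, nor when I nudged it sideways.
- **Last checks:** The detectors put the stem standing in the pan's free half at about (602, 19), with its middle at z ≈ 40 mm. The spare, the pan and the breakfast things were within about 6 mm of where they started. The gripper was clear of everything.
- **Disagreements:** I had used up the picture limit, so the final placing was checked only by the detectors and the arm's readings. The top camera missed the stems, the pan and the knife. The scene camera gave one wrong extra knife and plate, and its stem mask looked off, but its own stem position and the wrist camera's mask agreed on where the stem stands.

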